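Start the bench grinder: light, extraction, grinder

ROBOT

A 6-joint arm with a two-finger parallel gripper is mounted at the origin on the work surface. World frame = base frame: x ahead of the robot, y to its left, z up, the work surface at z = 0. Lengths are in m, angles in rad, forces in N, time in s.
With the tool pointing down it reaches from about 0.35 to 0.875 m from the base axis. Payload 15.5 kg.
Tool frame: the origin (TCP) lies on the mounting face of the last link; the fingertips stand 173 mm ahead of it and the grasp point (between the pads) lies 155 mm ahead of it; y points along the fingers, z is the direction in which the jaws open and shut, and the axes are right-handed (so a half turn about y gives the same grasp; the last joint's range is limited). The gripper opens to 85 mm and grips with 20 to 120 N. Pads are 22 mm wide; open, the fingers measure 114 mm over their backs; the gripper's body (76 mm by 85 mm) begins 54 mm behind the grasp point. The pads swing forward as they close: fully open they stand 13 mm farther back than shut.
Start: joints at [-1.44, 0.494, 1.345, -0, 1.302, -0.096], TCP at [0.141, -0.609, 0.405] pointing down, gripper open.
Joint ranges: [-2.91, 2.91], [-0.82, 2.16], [0.22, 2.67], [-1.22, 4.37], [0.12, 2.79], [-3.08, 3.08]. Speed limits (rad/s): [1.89, 1.89, 2.57, 3.01, 3.01, 3.01].

INTERFACE

Orientations are given as a 3x3 rotation matrix whose columns are the frame's x, y, z axes.
In Python, from rig import * gives the robot as it stands.
- The arm moves only by the tool drive_tool, never from a script. Its argument "deltas" is a list of rows, each a list of 7 numbers: the shift along the world's x, y, z in mm, then the turn, a rotation vector about the world's x, y, z in units of 5 degrees (1.0 is 5 degrees), then the opening, from 0 (shut) to 1 (fully open). A call has 1 to 20 rows; each row is the pose to reach, as a shift and turn from the pose commanded when the call began; what a row does not reach only later rows make up. A row lasts 1/8 s, in which the tool goes at most 62.5 mm and 10.7 degrees, less where a joint would pass 70% of its speed; a pose out of reach is approached as far as the arm can. A call with a gripper value outside its range is refused whole. The fingers move at their own pace and stop on an object; "force" is the grip in N (left out, the last holds). Time passes only in rows, so rows that repeat a pose let the fingers close. It gives the time, the measured TCP pose, the force and the opening at its end, in the units of the state.
- observe(): the state, without advancing time (a new reading comes with each control period).
- capture(name): name is "side" or "top"; returns (picture, depth): 400x640x3 uint8, blue, green, red; 400x640 float32, m along the optical axis (not along the pixel's ray), 0 where there is no reading.
- get_calibration(name): a dict with "K" (3x3 intrinsics, pixels), "R" (3x3) and "t" (3): a world point X has camera coordinates R X + t. Camera axes: x right, y down, z forward; pixel columns grow to the right and rows downward; lengths in m; the calibration is good to about 2 mm. A picture is of the moment at which its call begins. get_calibration takes no time and is no camera call.
- hand_in(): hands the job in, once; it reports no verdict.
The state is a dict: "t": time; "joints": joint angles; "dq": joint speeds; "tau": joint torques, N m; "tool_pos": TCP position; "ee_rot": TCP orientation; "wrist_force": force on the tool from outside, world axes, zero at the start; "ft_torque": the same for the moment, N m; "width": finger opening in m.
Only numpy, scipy, OpenCV 4.12 (cv2) and the standard library are available. Lean on these libraries where they do the work, as an engineer would, in place of code of your own. Each camera call takes 0.05 s, during which the arm holds its last target.

TASK

Start up the bench grinder as a careful worker does: push in the button on top of the work light, then the start button of the dust extractor, and only then the start button of the grinder, each with a light fingertip press, until it stays in. The start button is the smaller, flat-topped one of each machine's pair; the domed mushroom beside it is the stop. Only touch: don't shove or lift the light, and leave everything else on the bench where it is.

Things in the scene. Friction and masses are not known exactly. Their poses are not given: they have to be found in the camera images.
- lamp_button_top (a point): Centre of the top face of the work light's push button. Black flat-topped round cap, 26 mm across. It stands 15 mm proud of the lamp's flat top (lamp top 145 mm above the bench, button top 160 mm) and goes straight down; the plunger under it moves 8 mm at about 3 N and stays where it is pushed, and the cap itself is springy (3 N per mm). The top of the lamp is 52 mm by 170 mm, with the button in its middle.
- extractor_start_top (a point): Centre of the top face of the dust extractor's start button. Black flat-topped round cap, 26 mm across. It stands 15 mm proud of the panel on top of the extractor (panel 209 mm above the bench, button top 224 mm) and goes straight down; the plunger under it moves 8 mm at about 4 N and stays where it is pushed, and the cap itself is springy (3 N per mm). 
- extractor_stop_top (a point): Top of the dust extractor's stop button, a domed mushroom head 40 mm across, 64 mm to the right (-y) of the start button's centre as seen from the machine's front. Linked to the start button: as start goes in, stop comes out 8 mm, and the other way round. Its top is 225 mm above the bench while the machine is off.
- grinder_start_top (a point): Centre of the top face of the grinder's start button. Black flat-topped round cap, 26 mm across. It stands 15 mm proud of the starter box at the front of the grinder's base (panel 68 mm above the bench, button top 83 mm) and goes straight down; the plunger under it moves 8 mm at about 4 N and stays where it is pushed, and the cap itself is springy (3 N per mm). 
- grinder_stop_top (a point): Top of the grinder's stop button, a domed mushroom head 40 mm across, 64 mm to the right (-y) of the start button's centre as seen from the machine's front. Linked to the start button: as start goes in, stop comes out 8 mm, and the other way round. Its top is 84 mm above the bench while the machine is off.
- lamp_button (a joint): Travel of the work light's button: 0 = out (off), 0.008 m = fully in; on from 0.004.
- extractor_start (a joint): Travel of the extractor's start button: 0 = out (off), 0.008 m = fully in; on from 0.004.
- grinder_start (a joint): Travel of the grinder's start button: 0 = out (off), 0.008 m = fully in; on from 0.004.
- lamp: Cordless work light, loose, 1 to 1.6 kg: a grey box 52 x 170 x 105 mm in a dark steel tube stand (136 x 202 mm footprint). Origin on the bench under its middle; x is the way it shines (away from the robot, roughly), z up.
- extractor: Bench dust extractor, fixed: a grey steel box 270 (x) x 220 (y) x 195 mm high with a round meshed intake on each flank and a dark button panel on its top near the front. Origin on the bench under its middle; its front looks to its own -x. Start button at (-85, 32), stop button at (-85, -32) mm in its x, y. A tin stands behind them.
- grinder: Bench grinder with two 150 mm wheels, fixed: dark base, grey motor across the middle, about 370 mm wide (y) and 245 mm high; starter box on the front of the base. Origin on the bench under the motor's middle; its front looks to its own -x. Start button at (-150, 32), stop button at (-150, -32) mm in its x, y; the motor begins 86 mm behind them, wheels and rests 110 to 180 mm either side of the middle.
- chisel: Bystander: wood chisel, 240 mm long, lying near the robot. Origin under its middle, length along its x.
- wrench: Bystander: spanner, 200 mm long, lying near the robot. Length along its x.
- jar: Bystander: clear jar with steel cap, 60 mm across, 85 mm high, standing in front of the machine on the left. Origin under its middle.
- can: Bystander: steel can, 58 mm across, 150 mm high, standing in front of the machine on the right. Origin under its middle.
- tin: Bystander: low steel tin, 68 mm across, 60 mm high, standing on the extractor's top. Origin under its middle.
- screwdriver: Bystander: screwdriver, 220 mm long, lying on the far left. Length along its x.
- blank: Bystander: steel bar 120 x 45 x 20 mm, lying on the far right. Origin under its middle.
Things that resemble listed ones, but are neither listed nor needed, are in the scene too. What is shaped like the lamp but turquoise is not meant.

How it is judged:
By the outcome, as a careful person would: the job done as asked, in the order asked, and still so for the second after the job is handed in, with the robot touching nothing.
It also fails if it takes over 51 s, if anything falls off the work surface, if the arm or the gripper's body presses on something with over 40 N, if the wrist force passes 120 N, or if a joint passes its speed limit or range.

## Working session

There is one attempt and no reset: what is moved stays moved. The work goes in short steps, Python scripts to look and compute and a tool call to move; the robot and the scene stay as the last step left them, time stands still between calls to the robot, and variables do not carry over. Pictures are saved under pics/ and viewed, and the job is handed in when it is done.

Besides the shell and the picture viewer there is one more tool, called after "Request:" by a JSON object that holds its "op" and its "data". drive_tool: Moves the arm, as the interface text tells. Its arguments: {"type":"object","properties":{"deltas":{"type":"array","items":{"type":"array","items":{"type":"number"}}},"force":{"type":"number"}},"required":["deltas"]}

```bash
mkdir -p pics; ls; python3 - <<'E'
from rig import *
import cv2,numpy as np
for n in("top","side"):
    p,d=capture(n); cv2.imwrite(f"pics/{n}0.png",p); np.save(f"{n}0.npy",d)
    c=get_calibration(n); print(n,c)
s=observe(); print(s)
E
```

```text
pics
top {'K': array([[458.1019533 ,   0.        , 322.99887107],
       [  0.        , 458.1019533 , 194.88483795],
       [  0.        ,   0.        ,   1.        ]]), 'R': array([[-0.01850146, -0.99980732, -0.00655919],
       [-0.99038917,  0.01922574, -0.13696595],
       [ 0.13706566,  0.00396208, -0.99055404]]), 't': array([0.01434849, 0.47592   , 1.68829793])}
side {'K': array([[490.82144412,   0.        , 306.86116076],
       [  0.        , 490.82144412, 200.64675632],
       [  0.        ,   0.        ,   1.        ]]), 'R': array([[ 0.49784094, -0.86725243, -0.0052555 ],
       [-0.5952132 , -0.33725855, -0.72936816],
       [ 0.63077385,  0.36623747, -0.68410121]]), 't': array([-0.23577481,  0.39151227,  1.56305619])}
{'t': 0.1, 'joints': array([-1.43949422e+00,  4.94145070e-01,  1.34608383e+00,  7.44543961e-06,
        1.30250911e+00, -9.55383677e-02]), 'dq': array([-5.85688478e-05, -5.54580799e-04, -2.97295825e-04,  3.66611872e-03,
        8.71962101e-05,  1.19692253e-04]), 'tau': array([-2.64072269e-04, -8.83584738e+01, -3.84565294e+01, -3.53314845e-04,
        5.13473162e-03,  9.91263647e-06]), 'tool_pos': array([ 0.14052526, -0.60885545,  0.40413987]), 'ee_rot': array([[-9.74382289e-01, -1.42838968e-04,  2.24898055e-01],
       [-2.24898070e-01,  1.13643969e-03, -9.74381633e-01],
       [-1.16403410e-04, -9.99999344e-01, -1.13945092e-03]]), 'wrist_force': array([ 0.22443177,  0.37983633, -0.05916587]), 'ft_torque': array([-0.03970544,  0.01646763, -0.04301588]), 'width': 0.08521781788224896}
```

View pics/top0.png

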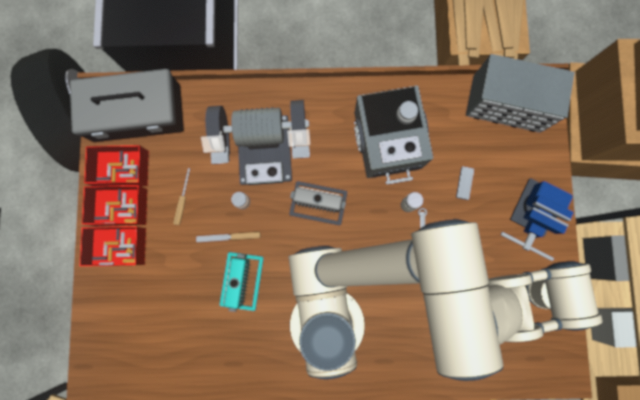

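View pics/side0.png

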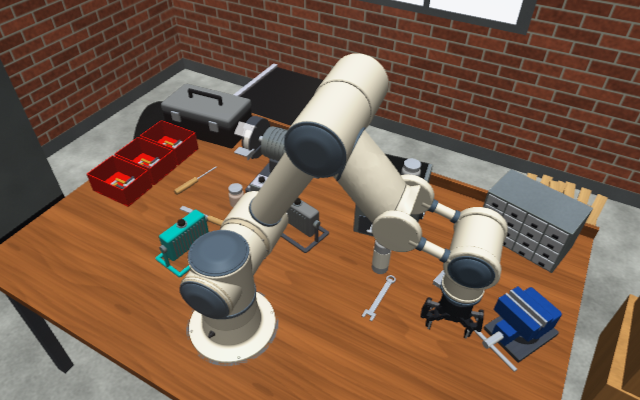

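```bash
python3 - <<'E'
import cv2,numpy as np
p=cv2.imread("pics/top0.png")
a=[p[y:y+60,x:x+80] for x,y in((280,170),(360,120),(225,140),(195,250))]
a=[cv2.resize(c,(400,300),interpolation=cv2.INTER_CUBIC) for c in a]
cv2.imwrite("pics/crop0.png",np.vstack([np.hstack(a[:2]),np.hstack(a[2:])]))
E
```

```text
(no output)
```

View pics/crop0.png

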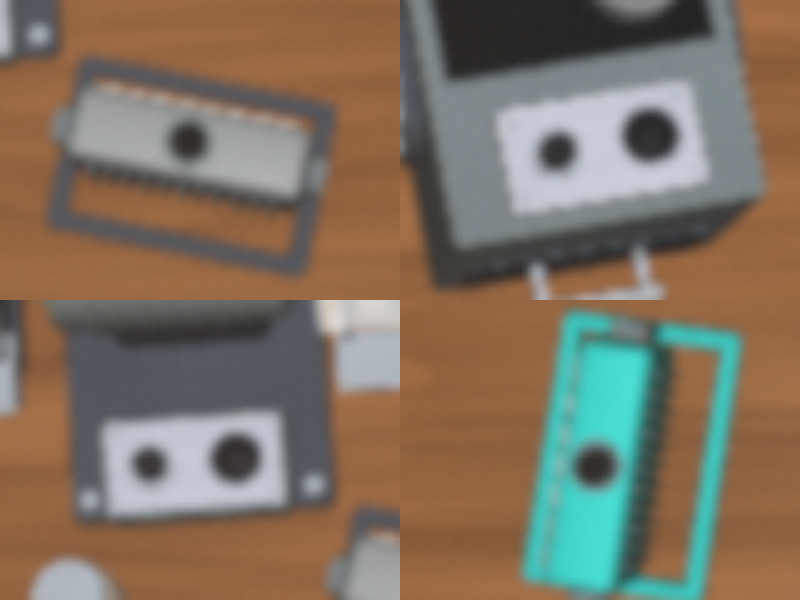

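Candidates (top image): grey lamp button (317,198) vs the turquoise lookalike's (234,283), which I reject. Extractor start (391,150) vs its larger mushroom (410,147). Grinder start (255,173) vs its larger mushroom (272,172). The crop confirms that the smaller black cap is the left one of each pair.

```bash
cat > h.py <<'E'
import cv2,numpy as np
from rig import *
def cast(n,u,v,z):
    c=get_calibration(n);R,t,K=c["R"],c["t"],c["K"]
    C=-R.T@t; d=R.T@np.linalg.inv(K)@np.array([u,v,1.]); return C+d*(z-C[2])/d[2]
def proj(n,X):
    c=get_calibration(n); q=c["K"]@(c["R"]@np.array(X)+c["t"]); return q[:2]/q[2]
def blob(p,u,v,r=14,th=None):
    u,v=int(u),int(v); g=cv2.cvtColor(p,cv2.COLOR_BGR2GRAY)[v-r:v+r+1,u-r:u+r+1]
    S=8; g=cv2.resize(g,None,fx=S,fy=S,interpolation=cv2.INTER_CUBIC)
    m=(g<(th or 95)).astype(np.uint8)
    n,l,st,ce=cv2.connectedComponentsWithStats(m)
    k=l[r*S+S//2,r*S+S//2]
    c=(ce[k]+.5)/S-.5
    return c[0]+u-r,c[1]+v-r,st[k][4]/S/S,st[k][2:4]/S
E
python3 - <<'E'
from h import *
p=cv2.imread("pics/top0.png");d=np.load("top0.npy")
c=get_calibration("top");print("C",-c["R"].T@c["t"])
for nm,u,v,z in(("lamp",317,198,.160),("ext",391,150,.224),("extstop",410,147,.225),("gr",255,173,.083),("grstop",272,172,.084)):
  for th in (70,90):
    b=blob(p,u,v,9,th); print(nm,th,np.round(b[:3],1),b[3],cast("top",b[0],b[1],z-.006).round(4))
  D=d[int(v),int(u)]; K=c["K"]; X=c["R"].T@(D*np.linalg.inv(K)@np.array([u,v,1.])-c["t"]); print("depth pt",X.round(3))
for nm,u,v,z in(("jar",239,200,.085),("can",414,201,.150),("tin",408,112,.255+.0)):
  print(nm,cast("top",u,v,z).round(3))
E
```

```text
C [ 2.40203811e-01 -1.49334935e-03  1.73762929e+00]
lamp 70 [317.2 197.8  23.4] [5.375 5.625] [0.4496 0.0251 0.154 ]
lamp 90 [317.2 197.7  35.3] [6.5   6.875] [0.4496 0.0252 0.154 ]
depth pt [0.448 0.026 0.162]
ext 70 [391.  149.9  17.8] [4.625 5.   ] [ 0.6001 -0.229   0.218 ]
ext 90 [391.  149.9  26.8] [5.75 6.  ] [ 0.6    -0.2289  0.218 ]
depth pt [ 0.599 -0.228  0.223]
extstop 70 [409.6 146.5  57.5] [8.75 8.25] [ 0.6102 -0.2922  0.219 ]
extstop 90 [409.6 146.5  69.9] [9.625 9.125] [ 0.6101 -0.2923  0.219 ]
depth pt [ 0.607 -0.292  0.227]
gr 70 [254.4 172.5  10.7] [3.75 3.75] [0.5584 0.2564 0.077 ]
gr 90 [254.5 172.5  19.3] [4.875 5.   ] [0.5584 0.2564 0.077 ]
depth pt [0.555 0.253 0.083]
grstop 70 [271.7 171.1  41.3] [7.375 7.25 ] [0.5621 0.1927 0.078 ]
grstop 90 [271.7 171.1  54.1] [8.375 8.25 ] [0.562  0.1926 0.078 ]
depth pt [0.557 0.191 0.086]
jar [0.456 0.311 0.085]
can [ 0.432 -0.312  0.15 ]
tin [ 0.72  -0.285  0.255]
```

Request:
{"op": "drive_tool", "data": {"deltas": [[24, 49, 0, 0, 0, 1.2, 0], [48, 98, 0, 0, 0, 2.5, 0], [71, 146, 0, 0, 0, 3.7, 0], [95, 195, 0, 0, 0, 4.9, 0], [119, 244, 0, 0, 0, 6.2, 0], [143, 293, 0, 0, 0, 7.4, 0], [166, 341, 0, 0, 0, 8.6, 0], [190, 390, 0, 0, 0, 9.8, 0], [214, 439, 0, 0, 0, 11.1, 0], [238, 488, 0, 0, 0, 12.3, 0], [262, 537, 0, 0, 0, 13.5, 0], [285, 585, 0, 0, 0, 14.8, 0], [309, 634, 0, 0, 0, 16, 0], [309, 634, 0, 0, 0, 16, 0], [309, 634, 0, 0, 0, 16, 0]], "force": 20}}

```text
t: 1.98
tool_pos: [0.4493, 0.025, 0.4044]
ee_rot: [[0.052, -0.001, 0.999], [-0.999, -0.0, 0.052], [0.0, -1.0, -0.001]]
wrist_force: [-0.3, -0.3, 0.2]
width: -0.0001
```

```bash
python3 - <<'E'
from h import *
p,d=capture("side"); cv2.imwrite("pics/side1.png",p)
q={"lamp":(.4496,.0252,.160),"ext":(.600,-.229,.224),"gr":(.5584,.2564,.083)}
a=[]
for k,X in q.items():
    u,v=proj("side",X); print(k,u,v)
    u,v=int(u),int(v); c=cv2.resize(p[v-38:v+38,u-25:u+25],None,fx=5,fy=5,interpolation=cv2.INTER_CUBIC); a.append(c)
cv2.imwrite("pics/crop1.png",np.hstack(a))
E
```

```text
lamp 297.125485126252 200.28325291496526
ext 381.8353372849914 185.74083345123688
gr 261.46448411840186 178.55795921683793
```

View pics/crop1.png

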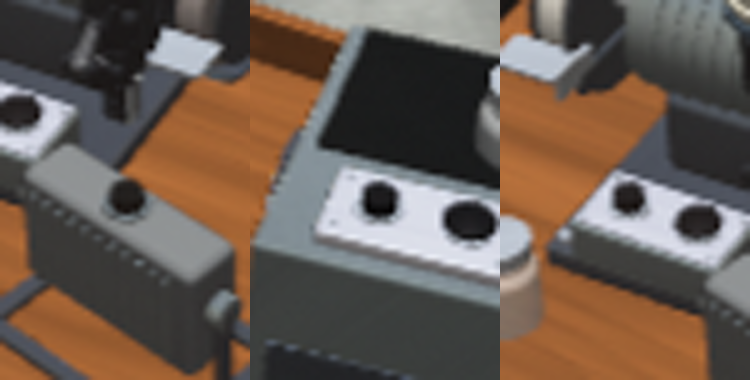

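View pics/side1.png

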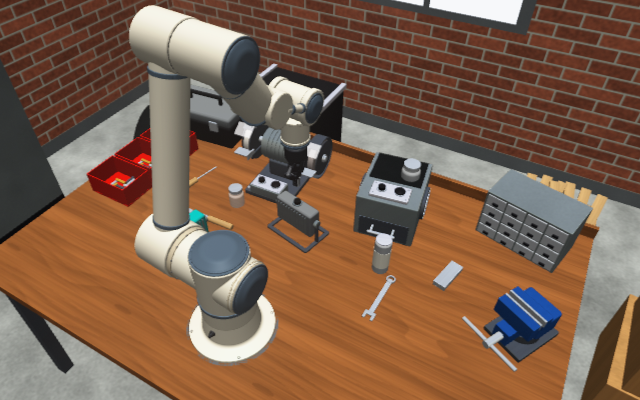

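The side view agrees: all three caps lie within about 1 px of where my positions project, at (297,200), (382,186) and (261,179), and the path down to the lamp button is clear.

Request:
{"op": "drive_tool", "data": {"deltas": [[0, 0, -30, 0, 0, 0, 0], [0, 0, -55, 0, 0, 0, 0], [0, 0, -64, 0, 0, 0, 0], [0, 0, -66, 0, 0, 0, 0], [0, 0, -68, 0, 0, 0, 0], [0, 0, -70, 0, 0, 0, 0], [0, 0, -72, 0, 0, 0, 0], [0, 0, -73, 0, 0, 0, 0], [0, 0, -73, 0, 0, 0, 0]]}}

```text
t: 3.15
tool_pos: [0.4497, 0.025, 0.3318]
ee_rot: [[0.052, 0.0, 0.999], [-0.999, -0.0, 0.052], [0.0, -1.0, 0.0]]
wrist_force: [0.1, -0.4, 2.4]
width: 0.0
```

Request:
{"op": "drive_tool", "data": {"deltas": [[0, 0, -1.5, 0, 0, 0, 0], [0, 0, -3, 0, 0, 0, 0], [0, 0, -4.5, 0, 0, 0, 0], [0, 0, -6, 0, 0, 0, 0], [0, 0, -7.5, 0, 0, 0, 0], [0, 0, -8.5, 0, 0, 0, 0], [0, 0, -9, 0, 0, 0, 0], [0, 0, -9, 0, 0, 0, 0]]}}

```text
t: 4.15
tool_pos: [0.4496, 0.025, 0.3228]
ee_rot: [[0.052, 0.0, 0.999], [-0.999, -0.0, 0.052], [0.0, -1.0, 0.0]]
wrist_force: [0.7, -0.9, 7.7]
width: 0.0002
```

Request:
{"op": "drive_tool", "data": {"deltas": [[0, 0, 8, 0, 0, 0, 0], [0, 0, 30, 0, 0, 0, 0], [0, 0, 75, 0, 0, 0, 0], [0, 0, 120, 0, 0, 0, 0], [0, 0, 127, 0, 0, 0, 0], [25, -42, 127, 0, 0, -0.8, 0], [50, -85, 127, 0, 0, -1.6, 0], [75, -127, 127, 0, 0, -2.4, 0], [100, -169, 127, 0, 0, -3.2, 0], [125, -212, 127, 0, 0, -4, 0], [150, -254, 127, 0, 0, -4.8, 0], [150, -254, 110, 0, 0, -4.8, 0], [150, -254, 90, 0, 0, -4.8, 0], [150, -254, 90, 0, 0, -4.8, 0]]}}

```text
t: 5.9
tool_pos: [0.5987, -0.2283, 0.4104]
ee_rot: [[-0.358, -0.004, 0.934], [-0.934, 0.002, -0.358], [-0.001, -1.0, -0.005]]
wrist_force: [0.7, -0.2, -0.0]
width: -0.0003
```

```bash
python3 - <<'E'
from h import *
p,d=capture("side"); cv2.imwrite("pics/side2.png",p)
a=[]
for X in [(.4496,.0252,.160),(.600,-.229,.224)]:
    u,v=map(int,proj("side",X)); a.append(cv2.resize(p[v-38:v+38,u-35:u+35],None,fx=5,fy=5,interpolation=cv2.INTER_CUBIC))
cv2.imwrite("pics/crop2.png",np.hstack(a)); print(observe()["wrist_force"])
E
```

```text
[0.56726868 0.49643162 0.81115316]
```

View pics/crop2.png

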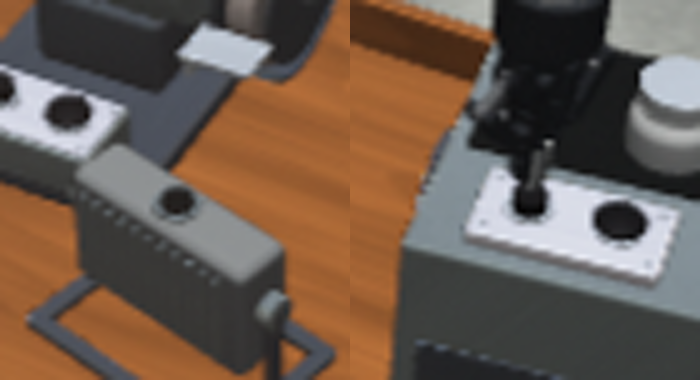

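Lamp cap now sits low (stayed in), with the lamp unmoved. The tip is over the extractor's start cap.

Request:
{"op": "drive_tool", "data": {"deltas": [[0, 0, -6, 0, 0, 0, 0], [0, 0, -11, 0, 0, 0, 0], [0, 0, -14, 0, 0, 0, 0], [0, 0, -16, 0, 0, 0, 0], [0, 0, -17, 0, 0, 0, 0], [0, 0, -17, 0, 0, 0, 0]]}}

```text
t: 6.7
tool_pos: [0.5995, -0.229, 0.3958]
ee_rot: [[-0.358, 0.0, 0.934], [-0.934, 0.0, -0.358], [-0.0, -1.0, 0.0]]
wrist_force: [-1.3, 1.4, 2.9]
width: 0.0001
```

Request:
{"op": "drive_tool", "data": {"deltas": [[0, 0, -1.5, 0, 0, 0, 0], [0, 0, -3, 0, 0, 0, 0], [0, 0, -4.5, 0, 0, 0, 0], [0, 0, -6, 0, 0, 0, 0], [0, 0, -7.5, 0, 0, 0, 0], [0, 0, -8.5, 0, 0, 0, 0], [0, 0, -9.5, 0, 0, 0, 0], [0, 0, -9.5, 0, 0, 0, 0]]}}

```text
t: 7.7
tool_pos: [0.5995, -0.229, 0.3865]
ee_rot: [[-0.358, 0.0, 0.934], [-0.934, -0.0, -0.358], [0.0, -1.0, 0.0]]
wrist_force: [-3.2, 2.6, 9.2]
width: 0.0003
```

Request:
{"op": "drive_tool", "data": {"deltas": [[0, 0, 8, 0, 0, 0, 0], [0, 0, 30, 0, 0, 0, 0], [0, 0, 64, 0, 0, 0, 0], [0, 0, 64, 0, 0, 0, 0], [-5, 54, 64, 0, 0, 0.5, 0], [-9, 108, 64, 0, 0, 0.9, 0], [-14, 162, 64, 0, 0, 1.4, 0], [-18, 216, 64, 0, 0, 1.9, 0], [-23, 270, 64, 0, 0, 2.3, 0], [-27, 323, 64, 0, 0, 2.8, 0], [-32, 377, 64, 0, 0, 3.3, 0], [-36, 431, 64, 0, 0, 3.7, 0], [-41, 485, 64, 0, 0, 4.2, 0], [-41, 485, 64, 0, 0, 4.2, 0], [-41, 485, 64, 0, 0, 4.2, 0]]}}

```text
t: 9.57
tool_pos: [0.5584, 0.2559, 0.4495]
ee_rot: [[0.0, -0.001, 1.0], [-1.0, -0.001, 0.0], [0.001, -1.0, -0.001]]
wrist_force: [0.2, -0.1, 0.9]
width: -0.0
```

```bash
python3 - <<'E'
from h import *
p,d=capture("top"); cv2.imwrite("pics/top3.png",p)
p,d=capture("side"); cv2.imwrite("pics/side3.png",p)
a=[]
for X in [(.5584,.2564,.083),(.600,-.229,.224)]:
    u,v=map(int,proj("side",X)); a.append(cv2.resize(p[v-38:v+38,u-35:u+35],None,fx=5,fy=5,interpolation=cv2.INTER_CUBIC))
cv2.imwrite("pics/crop3.png",np.hstack(a)); print(observe()["joints"])
E
```

```text
[ 3.31066482e-01  4.40084098e-01  1.31051618e+00 -2.58879951e-04
  1.39155116e+00  3.32466591e-01]
```

View pics/crop3.png

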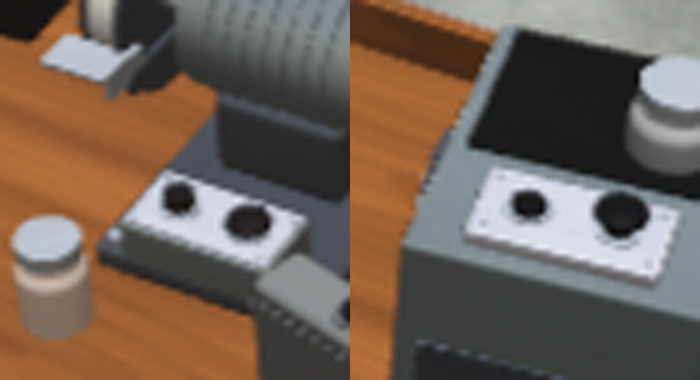

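View pics/top3.png

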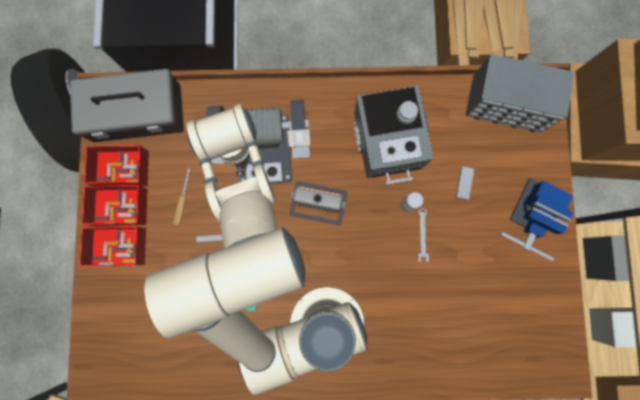

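Extractor start is in and its stop has popped out. The grinder's start cap is still out, with clear space above it. Going down in stages.

Request:
{"op": "drive_tool", "data": {"deltas": [[0, 0, -30, 0, 0, 0, 0], [0, 0, -65, 0, 0, 0, 0], [0, 0, -100, 0, 0, 0, 0], [0, 0, -130, 0, 0, 0, 0], [0, 0, -155, 0, 0, 0, 0], [0, 0, -172, 0, 0, 0, 0], [0, 0, -180, 0, 0, 0, 0], [0, 0, -180, 0, 0, 0, 0]]}}

```text
t: 10.68
tool_pos: [0.5587, 0.2558, 0.2702]
ee_rot: [[-0.0, -0.0, 1.0], [-1.0, -0.0, -0.0], [0.0, -1.0, -0.0]]
wrist_force: [-0.3, -0.2, -0.1]
width: -0.0
```

```bash
python3 - <<'E'
from h import *
p,d=capture("side"); cv2.imwrite("pics/side4.png",p)
u,v=map(int,proj("side",(.5584,.2564,.083)))
cv2.imwrite("pics/crop4.png",cv2.resize(p[v-70:v+40,u-70:u+70],None,fx=5,fy=5,interpolation=cv2.INTER_CUBIC)); print(observe()["wrist_force"])
E
```

```text
[0.02531641 0.10448622 0.72601526]
```

View pics/crop4.png

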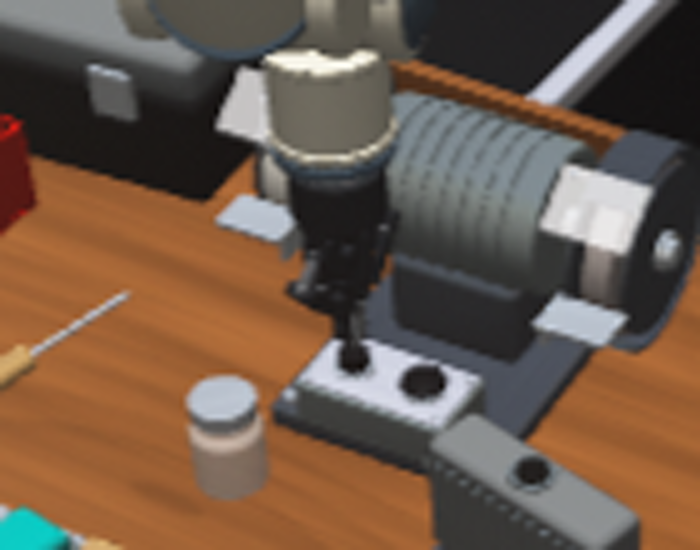

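The tip is over the grinder's start cap at crop (352,355), clear of the motor, rests and jar.

Request:
{"op": "drive_tool", "data": {"deltas": [[0, 0, -6, 0, 0, 0, 0], [0, 0, -10, 0, 0, 0, 0], [0, 0, -13, 0, 0, 0, 0], [0, 0, -14.5, 0, 0, 0, 0], [0, 0, -15.5, 0, 0, 0, 0], [0, 0, -15.5, 0, 0, 0, 0]]}}

```text
t: 11.48
tool_pos: [0.5585, 0.256, 0.2548]
ee_rot: [[-0.0, -0.0, 1.0], [-1.0, -0.0, -0.0], [0.0, -1.0, -0.0]]
wrist_force: [-2.0, -0.6, 3.2]
width: -0.0001
```

Request:
{"op": "drive_tool", "data": {"deltas": [[0, 0, -1.5, 0, 0, 0, 0], [0, 0, -3, 0, 0, 0, 0], [0, 0, -4.5, 0, 0, 0, 0], [0, 0, -6, 0, 0, 0, 0], [0, 0, -7.5, 0, 0, 0, 0], [0, 0, -8.5, 0, 0, 0, 0], [0, 0, -9.3, 0, 0, 0, 0], [0, 0, -9.3, 0, 0, 0, 0]]}}

```text
t: 12.48
tool_pos: [0.5585, 0.256, 0.2455]
ee_rot: [[-0.0, 0.0, 1.0], [-1.0, 0.0, -0.0], [-0.0, -1.0, 0.0]]
wrist_force: [-3.1, 0.0, 7.6]
width: 0.0002
```

Request:
{"op": "drive_tool", "data": {"deltas": [[0, 0, 8, 0, 0, 0, 0], [0, 0, 30, 0, 0, 0, 0], [0, 0, 75, 0, 0, 0, 0], [0, 0, 125, 0, 0, 0, 0], [0, 0, 175, 0, 0, 0, 0], [0, 0, 205, 0, 0, 0, 0], [0, 0, 205, 0, 0, 0, 0], [-20, -45, 205, 0, 0, 0, 0], [-40, -90, 205, 0, 0, 0, 0], [-60, -135, 205, 0, 0, 0, 0], [-80, -180, 205, 0, 0, 0, 0], [-100, -225, 205, 0, 0, 0, 0], [-110, -270, 205, 0, 0, 0, 0], [-110, -310, 205, 0, 0, 0, 0], [-110, -310, 205, 0, 0, 0, 0], [-110, -310, 205, 0, 0, 0, 0]]}}

```text
t: 14.48
tool_pos: [0.4484, -0.0538, 0.4498]
ee_rot: [[-0.001, -0.001, 1.0], [-1.0, 0.0, -0.001], [-0.0, -1.0, -0.001]]
wrist_force: [-0.0, 0.5, 0.4]
width: 0.0002
```

```bash
python3 - <<'E'
from h import *
p,d=capture("side"); cv2.imwrite("pics/side5.png",p)
t,d=capture("top"); cv2.imwrite("pics/top5.png",t)
a=[]
for X in [(.5584,.2564,.083),(.600,-.229,.224),(.4496,.0252,.16)]:
    u,v=map(int,proj("side",X)); a.append(cv2.resize(p[v-38:v+38,u-26:u+26],None,fx=5,fy=5,interpolation=cv2.INTER_CUBIC))
cv2.imwrite("pics/crop5.png",np.hstack(a)); print(observe()["wrist_force"])
E
```

```text
[ 0.13217732 -0.11521891  0.45730766]
```

View pics/crop5.png

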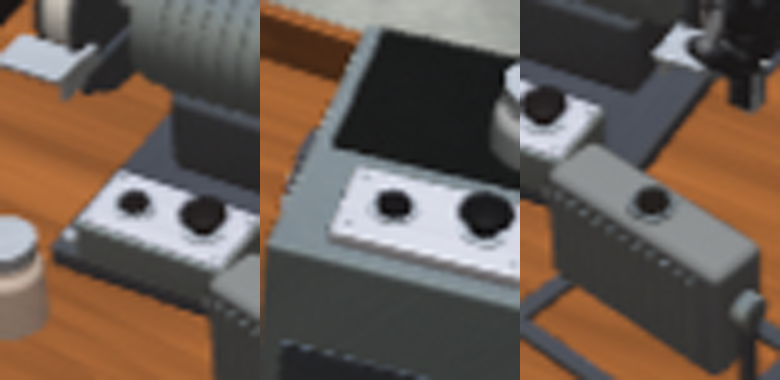

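View pics/top5.png

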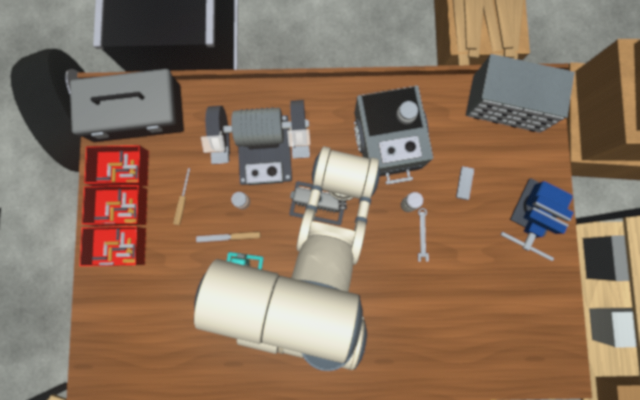

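All three caps sit low, both stops are out, the bystanders have not moved, and the arm is clear.

```bash
python3 -c "
from rig import *
print(hand_in())"
```

```text
the job is handed in; nothing more can be done
None
```

I pressed the buttons in the order asked: the grey work light's, then the extractor's start, then the grinder's start. I used the closed fingertips and handed in at about 14.6 s. The highest vertical force I read was 7.7 N on the light, 9.2 N on the extractor and 7.6 N on the grinder, each above the stated plunger force of 3 or 4 N.

The last pictures show all three caps staying low and both stop mushrooms raised. The other items on the bench look unmoved, and so does the light, though the arm partly hid it from above. The wrist force was near zero with the arm clear. I judged the button travel from pictures and forces, since it can't be read directly. No check failed or disagreed.

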